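# Snap the inking roller into its spring-clip stand

## Robot

A 6-joint arm with a two-finger parallel gripper is mounted at the origin on the work surface. World frame = base frame: x ahead of the robot, y to its left, z up, the work surface at z = 0. Lengths are in m, angles in rad, forces in N, time in s.
With the tool pointing down it reaches from about 0.225 to 0.875 m from the base axis. Payload 3.4 kg.
Tool frame: the origin (TCP) lies midway between the tips of the shut fingers; the grasp point (between the pads) lies 19 mm behind it; x points along the fingers, y is the direction in which the jaws open and shut, and the axes are right-handed (so a half turn about x gives the same grasp; the last joint's range is limited). The gripper opens to 85 mm and grips with 20 to 120 N. Pads are 22 mm wide; open, the fingers measure 114 mm over their backs; the gripper's body (76 mm by 85 mm) begins 54 mm behind the grasp point. The pads swing forward as they close: fully open they stand 13 mm farther back than shut.
Start: joints at [1.097, 0.276, 1.505, -0, 1.361, -0.121], TCP at [0.199, 0.54, 0.231] pointing down, gripper open.
Joint ranges: [-2.89, 2.89], [-0.75, 2.08], [0.22, 2.7], [-1.18, 4.32], [0.11, 2.71], [-2.7, 2.7]. Speed limits (rad/s): [2.57, 2.57, 3.14, 3.14, 3.14, 3.14].

## Interface

Orientations are given as a unit quaternion [w, x, y, z].
In Python, from rig import manip, get_image, get_calibration, ticket gives the robot as it stands. The module is installed in compiled form; this text tells all that it offers.
- The arm moves only by the tool arm_command, never from a script. Its argument "series" is text: rows parted by semicolons, each of 7 numbers parted by spaces: the shift along the tool's x, y, z in units of 0.1 m (1.0 is 0.1 m), then the turn, a rotation vector about the tool's x, y, z in units of pi rad (1.0 is pi rad), then the opening, from -1 (shut) to 1 (fully open), so that 0 is half open. In form: tx ty tz rx ry rz claw; .... A call has 1 to 12 rows; each row shifts and turns the commanded pose from where the row before left it, along the tool's axes as they then stand; what a row does not reach is not made up. A row lasts 1/12 s, in which the tool goes at most 41.7 mm and 7.16 degrees, less where a joint would pass 70% of its speed; a pose out of reach is approached as far as the arm can. A call with a number of a shift or a turn outside -1 to 1 is refused whole. A call with a gripper value outside its range is refused whole. The fingers move at their own pace and stop on an object; "squeeze" is the grip in N (left out, the last holds). Time passes only in rows, so rows that do not move let the fingers close. It gives the time, the measured TCP pose, the force and the opening at its end, in the units of the state.
- manip.get_state(): the state, without advancing time (a new reading comes with each control period).
- get_image(name): name is "scene" or "side" or "wrist"; returns the picture (480x640x3 uint8, red, green, blue); there is no depth.
- get_calibration(name): a dict with "fx", "fy", "cx", "cy" (pixels), "cam_to_world" (4x4, takes a point from camera to world coordinates); the wrist camera has in their place "tool_from_camera" (4x4, takes a point from camera to tool coordinates, whose origin is the TCP and whose axes are the tool frame's). Camera axes: x right, y down, z forward; pixel columns grow to the right and rows downward; lengths in m; the calibration is good to about 2 mm. A picture is of the moment at which its call begins: read the wrist's pose just before it. get_calibration takes no time and is no camera call.
- ticket.sign_off(): hands the job in, once; it reports no verdict.
The state is a dict: "clock": time; "qpos": joint angles; "qd": joint speeds; "effort": joint torques, N m; "position": TCP position; "ee_rot": TCP orientation; "contact_force": force on the tool from outside, world axes, zero at the start; "moment": the same for the moment, N m; "width": finger opening in m.
Only numpy, scipy, OpenCV 4.12 (cv2) and the standard library are available. Lean on these libraries where they do the work, as an engineer would, in place of code of your own. Each camera call takes 0.05 s, during which the arm holds its last target. There are 200 camera calls.

## Task

Take the inking roller with the bevelled ends out of its wooden cradle and press it down, level, between the two spring clips of the metal roller stand until it snaps in and lies fully home in both saddles; then let go of it. Press gently: never push on it with more than about 15 N. Leave the spare roller with the plain ends and all the paint things where they are.

Things in the scene. Friction and masses are not known exactly. Their poses are not given: they have to be found in the camera images.
- roller: Inking roller to mount, 170 to 350 g. Black rubber drum 34 mm dia x 50 mm (grip here, from above) on a 12 mm steel shaft. Each end: steel boss 28 mm dia, from 39 to 44 mm off the middle, then a bevel tapering to 4 mm dia at the tip, 50 mm off the middle. Origin at the axle's middle, y along the axle. Starts level in cradle_a's saddles, axle 50 mm above the table.
- spare: Spare roller, to be left alone: same drum and shaft but no end bosses, plain square shaft ends, 82 mm over all. Origin at the middle of the axle, y along the axle. Lies in cradle_b, axle 50 mm above the table.
- cradle_a: Fixed wooden cradle that holds the roller: base 60 x 100 x 12 mm and two V saddles, 5 mm thick, 33 mm either side of its middle. Origin at the centre of its underside on the table; y runs along the axle it holds.
- cradle_b: Fixed wooden cradle, the same as cradle_a, that holds the spare. The stand and the two cradles swap places from start to start.
- stand: Fixed metal stand: base plate 110 x 150 x 12 mm, column, and a head: bar 22 mm wide, 134 mm long, its top 31 mm below a seated axle, with two rigid V saddles (5 mm thick, 33 mm either side of the middle, for the shaft) and two upright spring clips. The head is locked 0 to 40 mm above its lowest setting; this is not measured: find it by touch. Origin under the base's centre, z up, y along the axle.
- stand_axle (a point): Point fixed to the stand's base, 75 mm above the table over its centre: the middle of a seated roller's axle if the head were at its lowest setting. A fully seated roller really lies 0 to 40 mm above it, by the head's unmeasured height. y along the axle.
- clip_left (a joint): Clip at the stand's +y end: how far it is pushed outward, m; 0 when the stand is empty, stops at 9 mm. Steel leaf with a smooth round inward bead, 8 mm dia, 16 mm long across the axle, centred 8 mm above the seated axle and 50.5 mm from the stand's middle. Spring: 5 N preload plus 1 N per mm.
- clip_right (a joint): Same for the clip at the -y end. As the roller is pushed down between them its bevels meet both beads when the axle is 18 mm above its seat; from 12 to 4 mm above it both clips are spread most, 3.5 mm (10 to 16 N of push in all); then they snap in over the upper bevels and draw the roller down onto the saddles. Seated, each stays spread about 1 mm.
- jar_tall: Bystander: lidded paint jar, 62 mm in diameter, 85 mm tall. Origin at the centre of its underside.
- jar_short: Bystander: lidded paint jar, 60 mm in diameter, 70 mm tall. Origin at the centre of its underside.
- glue_bottle: Bystander: glue bottle, 84 mm in diameter, 200 mm tall. Origin at the centre of its underside.
- brush: Bystander: paint brush 190 mm long lying on the table along its x. Origin at its middle, on the table.
- palette_knife: Bystander: palette knife 200 mm long lying on the table along its x. Origin at its middle, on the table.
- rinse_cup: Bystander: open white cup, 72 mm in diameter, 85 mm tall. Origin at the centre of its underside.
- bead_dish: Bystander: low white dish, 90 mm in diameter, 30 mm tall. Origin at the centre of its underside.
Things that resemble listed ones, but are neither listed nor needed, are in the scene too. Leave any yellow look-alike of the roller alone.

How it is judged:
By the outcome, as a careful person would: the job done as asked, in the order asked, and still so for the second after the job is handed in, with the robot touching nothing.
It also fails if it takes over 61 s, if anything falls off the work surface, if the arm or the gripper's body presses on something with over 40 N, if the wrist force passes 120 N, or if a joint passes its speed limit or range.

## Working session

There is one attempt and no reset: what is moved stays moved. The work goes in short steps, Python scripts to look and compute and a tool call to move; the robot and the scene stay as the last step left them, time stands still between calls to the robot, and variables do not carry over. Pictures are saved under pics/ and viewed, about 8 in all and at most 12, crops included, and the job is handed in when it is done.

Besides the shell and the picture viewer there is one more tool, called after ">>>" as name(argument=value, ...), one argument or row to a line, values as JSON. arm_command: Moves the arm, as the interface text tells. Shifts and turns lie within -1 to 1; 1 stands for 0.1 m of shift or pi rad of turn. Its arguments: {"type":"object","properties":{"series":{"type":"string"},"squeeze":{"type":"number"}},"required":["series"]}

```bash
mkdir -p pics; python3 - <<'E'
from rig import manip, get_image, get_calibration
import cv2, numpy as np
np.set_printoptions(precision=4,suppress=True)
print(manip.get_state())
for n in("scene","side"):
    c=get_calibration(n);print(n,c)
    cv2.imwrite(f"pics/{n}0.png",get_image(n)[:,:,::-1])
print(get_calibration("wrist"))
E
```

```text
{'clock': 0.0, 'qpos': array([ 1.097 ,  0.2766,  1.5062, -0.    ,  1.3607, -0.121 ]), 'qd': array([-0.0004,  0.001 ,  0.0008,  0.0006,  0.    , -0.0001]), 'effort': array([ -0.0013, -41.6782, -24.5805,  -0.0003,   0.011 ,  -0.    ]), 'position': array([0.1984, 0.5391, 0.2304]), 'ee_rot': array([ 0.6959,  0.1235,  0.6963, -0.1247]), 'contact_force': array([ 0.0176,  0.7889, -0.2927]), 'moment': array([-0.0035, -0.0315,  0.0315]), 'width': 0.08535829155462743}
scene {'fx': 488.6006329777657, 'fy': 488.6006329777657, 'cx': 320.92906874970805, 'cy': 229.30756712088967, 'cam_to_world': array([[-0.0508,  0.6198, -0.7831,  1.4097],
       [ 0.9987,  0.0242, -0.0456,  0.0696],
       [-0.0093, -0.7844, -0.6202,  0.7747],
       [ 0.    ,  0.    ,  0.    ,  1.    ]])}
side {'fx': 449.0999458404321, 'fy': 449.0999458404321, 'cx': 326.0774010169596, 'cy': 248.71468200558613, 'cam_to_world': array([[ 0.695 , -0.4146,  0.5874, -0.0845],
       [-0.7189, -0.4126,  0.5594, -0.5797],
       [ 0.0104, -0.8111, -0.5849,  0.6765],
       [ 0.    ,  0.    ,  0.    ,  1.    ]])}
{'fx': 355.58655531912706, 'fy': 355.58655531912706, 'cx': 319.52622598839986, 'cy': 243.51242520959562, 'tool_from_camera': array([[ 0.0002, -0.2919,  0.9565, -0.1438],
       [ 1.    ,  0.0001, -0.0001,  0.0001],
       [-0.0001,  0.9565,  0.2919, -0.0745],
       [ 0.    ,  0.    ,  0.    ,  1.    ]])}
```

View pics/scene0.png

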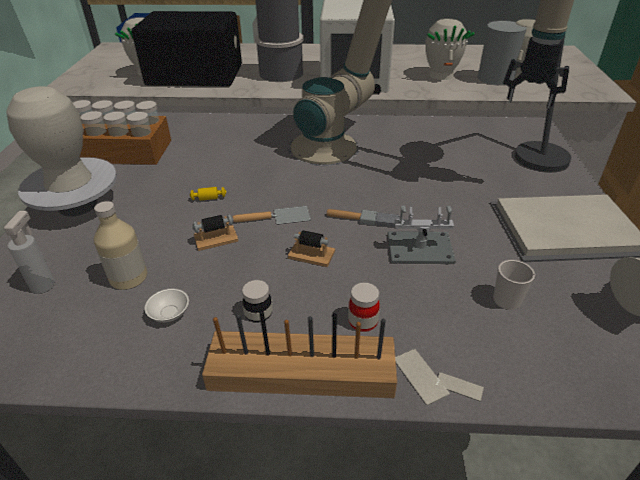

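View pics/side0.png

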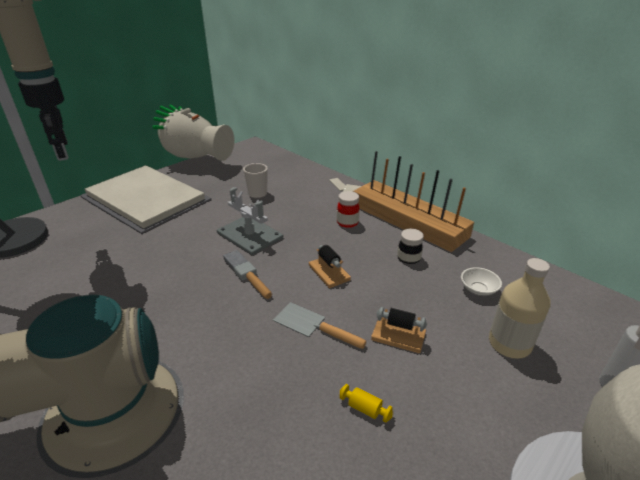

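The scene view shows cradles at (215,232) and (311,246) and the stand at (420,235). In the side view they are at (402,325), (330,263) and (250,222). I'll enlarge these areas.

```bash
python3 - <<'E'
import cv2, numpy as np
s=cv2.imread("pics/scene0.png");d=cv2.imread("pics/side0.png")
def cr(i,x,y,w,h): return cv2.resize(i[y:y+h,x:x+w],(400,300),interpolation=cv2.INTER_CUBIC)
m=np.vstack([np.hstack([cr(s,180,200,80,60),cr(s,380,200,80,60)]),np.hstack([cr(d,360,290,80,60),cr(d,210,180,80,60)])])
cv2.imwrite("pics/m1.png",m)
E
```

```text
(no output)
```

View pics/m1.png

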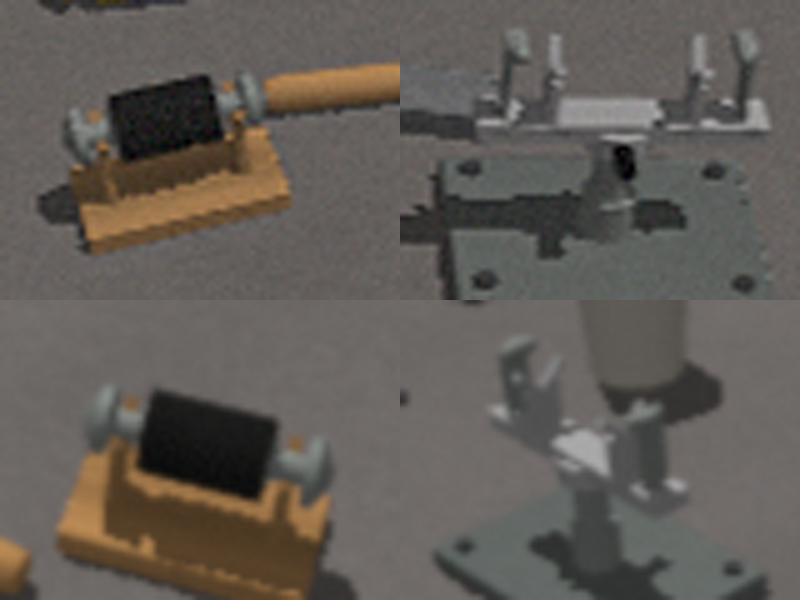

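```bash
cat >h.py <<'E'
from rig import manip, get_image, get_calibration
import cv2, numpy as np
from scipy.spatial.transform import Rotation as R
np.set_printoptions(precision=4,suppress=True)
def pose():
    s=manip.get_state();q=s["ee_rot"];T=np.eye(4)
    T[:3,:3]=R.from_quat([q[1],q[2],q[3],q[0]]).as_matrix();T[:3,3]=s["position"];return T
def ray(n,u,v,T=None):
    c=get_calibration(n);M=T@c["tool_from_camera"] if n=="wrist" else c["cam_to_world"]
    d=M[:3,:3]@[(u-c["cx"])/c["fx"],(v-c["cy"])/c["fy"],1];return M[:3,3],d/np.linalg.norm(d)
def plane(z,*a):
    o,d=ray(*a);return o+d*(z-o[2])/d[2]
def tri(r1,r2):
    A=sum(np.eye(3)-np.outer(d,d) for o,d in(r1,r2));b=sum((np.eye(3)-np.outer(d,d))@o for o,d in(r1,r2))
    p=np.linalg.solve(A,b);return p,[np.linalg.norm(np.cross(d,p-o)) for o,d in(r1,r2)]
E
python3 - <<'E'
from h import *
for n,a,b in[("bossA",(197,226.6),(380.6,313.6)),("bossB",(230,218.4),(423,323.6)),("drum",(213,223.6),(401.4,318.6)),("clipL/R scene-left",(403.2,208),(233.4,189)),("clip scene-right",(449,208.4),(259,202)),("clip swapped",(403.2,208),(259,202)),("clip swapped",(449,208.4),(233.4,189))]:
    print(n,*tri(ray("scene",*a),ray("side",*b)))
for p in[(197,226.6),(230,218.4),(213,223.6)]:print("sc z50",plane(.05,"scene",*p))
for p in[(380.6,313.6),(423,323.6),(401.4,318.6)]:print("sd z50",plane(.05,"side",*p))
P=np.array([plane(.012,"scene",*p) for p in[(393.6,233.4),(443,234.4),(396.8,256),(448.6,256.6)]]);print(P,P.mean(0))
E
```

```text
bossA [ 0.474  -0.2502  0.0519] [np.float64(0.03961705860679496), np.float64(0.039617058606795014)]
bossB [ 0.485  -0.2468  0.053 ] [np.float64(0.04251799310492794), np.float64(0.04251799310492791)]
drum [ 0.4812 -0.2481  0.0489] [np.float64(0.00014090917343660865), np.float64(0.00014090917343670837)]
clipL/R scene-left [0.4717 0.229  0.1325] [np.float64(0.03357911536961822), np.float64(0.03357911536961812)]
clip scene-right [0.5244 0.2793 0.1098] [np.float64(0.035623048493034826), np.float64(0.03562304849303502)]
clip swapped [0.4983 0.2051 0.1209] [np.float64(0.0003684457781730635), np.float64(0.00036844577817306246)]
clip swapped [0.4958 0.308  0.1197] [np.float64(0.0008841740082088658), np.float64(0.0008841740082089653)]
sc z50 [ 0.4959 -0.2836  0.05  ]
sc z50 [ 0.4601 -0.2102  0.05  ]
sc z50 [ 0.4826 -0.2475  0.05  ]
sd z50 [ 0.4625 -0.2109  0.05  ]
sd z50 [ 0.4987 -0.287   0.05  ]
sd z50 [ 0.4803 -0.2489  0.05  ]
[[0.4561 0.1948 0.012 ]
 [0.4552 0.3165 0.012 ]
 [0.5407 0.1968 0.012 ]
 [0.538  0.3176 0.012 ]] [0.4975 0.2564 0.012 ]
```

The left cradle's roller has the bosses. Its drum triangulates to (0.481,-0.248,0.049) against an expected height of 0.050, with the axle yawed about 26°. The stand's centre is about (0.497,0.2565), with yaw of about 1.2°. The clip tops are at z≈0.12, so the seat is probably near z 0.105–0.11. Next I'll work out the turn and the shift.

```bash
cat >>h.py <<'E'
def delta(xyz,yaw):
    """turn vector (units pi) and then the shift (units 0.1 m, in axes AFTER the turn) to reach TCP xyz, tool y at yaw deg (or +180)"""
    T=pose();best=None
    for k in(0,180):
        y=np.array([np.cos(np.radians(yaw+k)),np.sin(np.radians(yaw+k)),0]);x=np.array([0,0,-1.])
        D=np.stack([x,y,np.cross(x,y)],1);r=R.from_matrix(T[:3,:3].T@D).as_rotvec()
        if best is None or np.linalg.norm(r)<np.linalg.norm(best[0]):best=(r,D)
    r,D=best
    print("pos",T[:3,3],"tool y",T[:3,1],"turn/pi",r/np.pi,"rows",np.degrees(np.linalg.norm(r))/7.16,"shift",D.T@(np.array(xyz)-T[:3,3])/.1, "q6",manip.get_state()["qpos"][5])
E
python3 -c "
from h import *
delta((.481,-.248,.2),25.8)"
```

```text
pos [0.1985 0.5392 0.2305] tool y [ 0.3455  0.9384 -0.0016] turn/pi [0.2444 0.0001 0.0005] rows 6.1433724835217065 shift [ 0.3053 -0.8822  8.3167] q6 -0.12100666539844258
```

>>> arm_command(
  series="0 0 0 0.035 0 0 1;0 0 0 0.035 0 0 1;0 0 0 0.035 0 0 1;0 0 0 0.035 0 0 1;0 0 0 0.035 0 0 1;0 0 0 0.035 0 0 1;0 0 0 0.035 0 0 1;0 0 0.35 0 0 0 1;0 0 0.35 0 0 0 1;0 0 0.35 0 0 0 1;0 0 0.35 0 0 0 1;0 0 0.35 0 0 0 1",
)

```text
clock: 1.1
position: [0.2746, 0.3803, 0.2309]
ee_rot: [0.599, 0.376, 0.599, -0.376]
contact_force: [0.0, 0.7, 0.1]
width: 0.0858
```

>>> arm_command(
  series="0 -0.04 0.35 0 0 0 1;0 -0.04 0.35 0 0 0 1;0 -0.04 0.35 0 0 0 1;0 -0.04 0.35 0 0 0 1;0 -0.04 0.35 0 0 0 1;0 -0.04 0.35 0 0 0 1;0 -0.04 0.35 0 0 0 1;0 -0.04 0.35 0 0 0 1;0 -0.04 0.35 0 0 0 1;0 -0.04 0.35 0 0 0 1;0 -0.04 0.35 0 0 0 1;0 -0.04 0.35 0 0 0 1",
)

```text
clock: 2.1
position: [0.4132, -0.0191, 0.2311]
ee_rot: [0.598, 0.377, 0.599, -0.376]
contact_force: [0.6, 0.7, 0.1]
width: 0.0854
```

```bash
python3 -c "
from h import *
delta((.481,-.248,.2),25.8)"
```

```text
pos [ 0.4132 -0.0191  0.2311] tool y [0.9014 0.4331 0.    ] turn/pi [-0.0008 -0.0001 -0.    ] rows 0.019575393925301745 shift [ 0.3114 -0.386   2.3558] q6 -0.6629838695019686
```

>>> arm_command(
  series="0.04 -0.05 0.29 0 0 0 1;0.04 -0.05 0.29 0 0 0 1;0.04 -0.05 0.29 0 0 0 1;0.04 -0.05 0.3 0 0 0 1;0.04 -0.05 0.3 0 0 0 1;0.04 -0.05 0.3 0 0 0 1;0.04 -0.05 0.3 0 0 0 1;0.03 -0.04 0.29 0 0 0 1;0 0 0 0 0 0 1;0 0 0 0 0 0 1",
)

```text
clock: 2.93
position: [0.4803, -0.248, 0.1992]
ee_rot: [0.597, 0.377, 0.599, -0.377]
contact_force: [-0.0, 0.9, 0.1]
width: 0.0853
```

```bash
python3 - <<'E'
from h import *
T=pose();np.save("T1.npy",T);cv2.imwrite("pics/w1.png",get_image("wrist")[:,:,::-1])
delta((.481,-.248,.2),25.8)
E
```

```text
pos [ 0.4799 -0.2467  0.1995] tool y [ 0.9017  0.4324 -0.0007] turn/pi [-0.001  -0.0008  0.0002] rows 0.03202060361914964 shift [-0.0051  0.0043  0.016 ] q6 -1.051673455069099
```

View pics/w1.png

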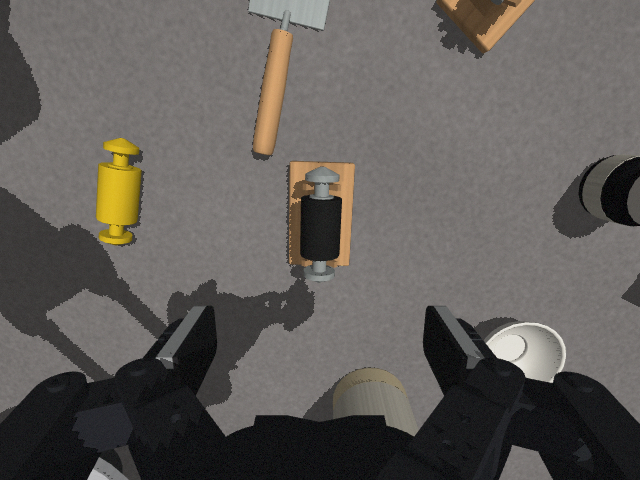

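The wrist view shows the roller with both bosses. The upper boss is at about (322,175), the lower at (319.5,272), and the drum's centre is at about (320.5,228).

```bash
python3 - <<'E'
from h import *
T=np.load("T1.npy");im=cv2.imread("pics/w1.png")
m=(im.max(2)<45).astype(np.uint8);m[:190]=0;m[265:]=0;m[:,:295]=0;m[:,345:]=0
c=max(cv2.findContours(m,0,1)[0],key=cv2.contourArea);print(cv2.boundingRect(c),cv2.minAreaRect(c))
a=plane(.05,"wrist",322,175,T);b=plane(.05,"wrist",319.5,271.5,T)
print(a,b,(a+b)/2,np.linalg.norm(a-b),np.degrees(np.arctan2(-(a-b)[0],(a-b)[1])))
(cx,cy),_,_=cv2.minAreaRect(c);print(plane(.055,"wrist",cx,cy,T))
E
```

```text
(300, 195, 42, 66) ((320.28875732421875, 227.73814392089844), (40.140655517578125, 64.87611389160156), 1.4688007831573486)
[ 0.4632 -0.2077  0.05  ] [ 0.4976 -0.2845  0.05  ] [ 0.4804 -0.2461  0.05  ] 0.08411759893040285 24.175354494611163
[ 0.4805 -0.2471  0.055 ]
```

```bash
python3 -c "
from h import *
delta((.4805,-.2473,.028),24.4)"
```

```text
pos [ 0.4799 -0.2467  0.1995] tool y [ 0.9017  0.4324 -0.0007] turn/pi [ 0.0068 -0.0008  0.0002] rows 0.17199416719072844 shift [1.7149 0.003  0.0075] q6 -1.051673455069099
```

>>> arm_command(
  series="0.2 0.003 0.008 0.007 -0.001 0 1;0.2 0 0 0 0 0 1;0.2 0 0 0 0 0 1;0.2 0 0 0 0 0 1;0.2 0 0 0 0 0 1;0.2 0 0 0 0 0 1;0.15 0 0 0 0 0 1;0.15 0 0 0 0 0 1;0.1 0 0 0 0 0 1;0.1 0 0 0 0 0 1;0.01 0 0 0 0 0 1;0 0 0 0 0 0 1",
  squeeze=50,
)

```text
clock: 3.98
position: [0.4811, -0.2474, 0.0291]
ee_rot: [0.595, 0.382, 0.594, -0.383]
contact_force: [0.1, -0.4, -0.1]
width: 0.0854
```

>>> arm_command(
  series="0 0 0 0 0 0 0;0 0 0 0 0 0 0;0 0 0 0 0 0 -0.4;0 0 0 0 0 0 -0.4;0 0 0 0 0 0 -0.4;0 0 0 0 0 0 -0.4;0 0 0 0 0 0 -0.4;0 0 0 0 0 0 -0.4",
)

```text
clock: 4.65
position: [0.481, -0.2485, 0.0299]
ee_rot: [0.595, 0.382, 0.593, -0.384]
contact_force: [-2.5, -0.7, 5.9]
width: 0.0324
```

```bash
python3 -c "
from h import *
print(manip.get_state());delta((.4805,-.2473,.15),24.4)"
```

```text
{'clock': 4.65, 'qpos': array([-0.6038,  0.4153,  1.8595, -0.0031,  0.8638, -1.0282]), 'qd': array([-0.0013, -0.0018,  0.0007,  0.0001, -0.0012, -0.0017]), 'effort': array([  1.581 , -39.6902, -16.9472,   0.7654,  -0.6409,  -0.0633]), 'position': array([ 0.481 , -0.2485,  0.0299]), 'ee_rot': array([ 0.5955,  0.382 ,  0.5935, -0.3837]), 'contact_force': array([-2.4835, -0.6967,  5.895 ]), 'moment': array([-0.2641,  0.4958, -0.0866]), 'width': 0.03241571913345358}
pos [ 0.481  -0.2485  0.0299] tool y [ 0.9104  0.4137 -0.0005] turn/pi [0.0002 0.0012 0.0002] rows 0.030565334732100206 shift [-1.2014  0.0005 -0.0126] q6 -1.0282271221135788
```

>>> arm_command(
  series="0 0 0 0 0 0 -1;0 0 0 0 0 0 -1;-0.03 0 0 0 0 0 -1;-0.05 0 0 0 0 0 -1;-0.1 0 0 0 0 0 -1;-0.2 0 0 0 0 0 -1;-0.3 0 0 0 0 0 -1;-0.3 0 0 0 0 0 -1;-0.3 0 0 0 0 0 -1;-0.3 0 0 0 0 0 -1;0 0 0 0 0 0 -1;0 0 0 0 0 0 -1",
)

```text
clock: 5.65
position: [0.4822, -0.2479, 0.1895]
ee_rot: [0.597, 0.382, 0.592, -0.383]
contact_force: [0.1, 0.0, -3.8]
width: 0.0323
```

```bash
python3 - <<'E'
from h import *
s=manip.get_state();print(s["contact_force"],s["moment"],s["width"])
T=pose();np.save("T2.npy",T);im=get_image("wrist")[:,:,::-1]
cv2.imwrite("pics/w2.png",im);
delta((.497,.2565,.19),1.2)
E
```

```text
[ 0.1079  0.0077 -3.7756] [ 0.0242 -0.0081  0.0135] 0.03226243226882742
pos [ 0.4809 -0.2472  0.1876] tool y [0.9105 0.4136 0.0006] turn/pi [ 0.1291  0.001  -0.0004] rows 3.244822429289945 shift [-0.0242  0.2664 -5.0321] q6 -1.0286389941733427
```

View pics/w2.png

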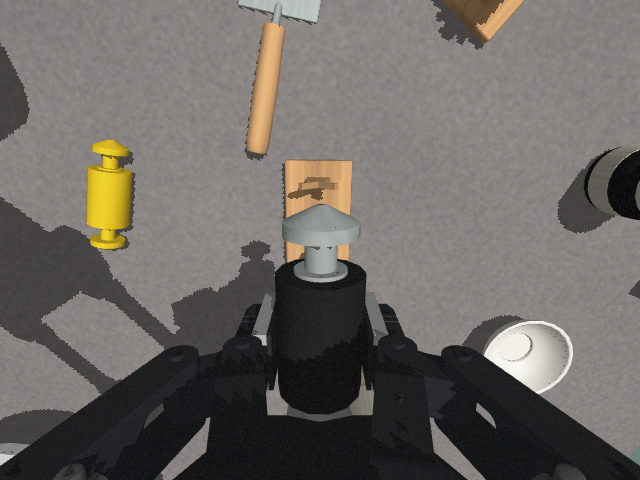

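The roller is held, with its tip at (321,205) and its drum straight between the pads. The lifted load is about 3.5 N.

```bash
python3 - <<'E'
from h import *
I=np.eye(4);c=get_calibration("wrist")["tool_from_camera"]
for x in(-.02,-.023,-.017):
    for p in[(321,205.5),(321,228)]:
        o,d=ray("wrist",*p,I);print(x,p,o+d*(x-o[0])/d[0])
E
```

```text
-0.02 (321, 205.5) [-0.02    0.0007 -0.0508]
-0.02 (321, 228) [-0.02    0.0007 -0.0426]
-0.023 (321, 205.5) [-0.023   0.0007 -0.0514]
-0.023 (321, 228) [-0.023   0.0007 -0.0434]
-0.017 (321, 205.5) [-0.017   0.0007 -0.0503]
-0.017 (321, 228) [-0.017   0.0007 -0.0419]
```

>>> arm_command(
  series="0 0 0 0.0325 0.0003 0 -1;0 0 0 0.0325 0.0003 0 -1;0 0 0 0.0325 0.0003 0 -1;0 0 0 0.0325 0.0003 0 -1;0 0.02 -0.2 0 0 0 -1;0 0.02 -0.34 0 0 0 -1;0 0.02 -0.34 0 0 0 -1;0 0.02 -0.34 0 0 0 -1;0 0.02 -0.34 0 0 0 -1;0 0.02 -0.34 0 0 0 -1;0 0.02 -0.34 0 0 0 -1;0 0.02 -0.34 0 0 0 -1",
)

```text
clock: 6.7
position: [0.4906, 0.0126, 0.1854]
ee_rot: [0.503, 0.495, 0.506, -0.496]
contact_force: [-0.2, 0.4, -3.8]
width: 0.0328
```

>>> arm_command(
  series="0 0.02 -0.34 0 0 0 -1;0 0.02 -0.34 0 0 0 -1;0 0.02 -0.34 0 0 0 -1;0 0.02 -0.34 0 0 0 -1;0 0.02 -0.34 0 0 0 -1;0 0 -0.3 0 0 0 -1;0 0 -0.2 0 0 0 -1;0 0 -0.1 0 0 0 -1;0 0 0 0 0 0 -1;0 0 0 0 0 0 -1;0 0 0 0 0 0 -1",
)

```text
clock: 7.62
position: [0.4979, 0.2393, 0.1869]
ee_rot: [0.504, 0.495, 0.504, -0.496]
contact_force: [0.3, -1.0, -2.7]
width: 0.0328
```

```bash
python3 - <<'E'
from h import *
s=manip.get_state();print(s["clock"],s["contact_force"],s["moment"],s["width"])
T=pose();np.save("T3.npy",T);a=get_image("scene")[180:270,370:490,::-1];b=get_image("side")[130:220,190:310,::-1]
cv2.imwrite("pics/s3.png",cv2.resize(np.vstack([a,b]),None,fx=3.3,fy=3.3,interpolation=2))
cv2.imwrite("pics/w3.png",get_image("wrist")[:,:,::-1])
delta((.497,.2557,.135),1.2)
E
```

```text
7.6167 [ 0.2708 -0.9941 -2.7195] [-0.0591  0.     -0.0033] 0.03282032471856715
pos [0.4984 0.2395 0.1877] tool y [0.9999 0.0161 0.0003] turn/pi [-0.0015 -0.0001 -0.0001] rows 0.03873161417923721 shift [ 0.5269 -0.0109 -0.1627] q6 0.30566523396527373
```

View pics/w3.png

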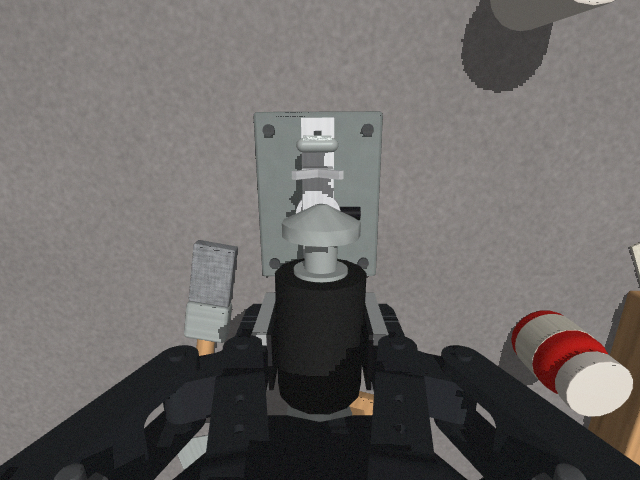

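The wrist view shows the far clip's bead from 297 to 338 at row 145. The base-plate bolts are at (268,130), (367,129), (274,263) and (363,263).

```bash
python3 - <<'E'
from h import *
T=np.load("T3.npy")
g=cv2.cvtColor(cv2.imread("pics/w3.png"),6);Q=[]
for u,v in[(268,130),(367,129),(274,263),(363,263)]:
    w=g[v-9:v+10,u-9:u+10];m=(w<70);ys,xs=np.nonzero(m);print(u-9+xs.mean(),v-9+ys.mean(),m.sum())
    Q.append(plane(.012,"wrist",u,v,T))
Q=np.array(Q);print(Q,Q.mean(0))
for z in(.1,.11,.12): print(plane(z,"wrist",317.5,145,T))
e=Q[0]-Q[2]+Q[1]-Q[3];print(np.degrees(np.arctan2(-e[0],e[1])));e=Q[1]-Q[0]+Q[3]-Q[2];print(np.degrees(np.arctan2(e[1],e[0])))
E
```

```text
270.625 134.41666666666666 24
364.27272727272725 133.72727272727272 22
279.55223880597015 266.86567164179104 67
358.56666666666666 267.3888888888889 90
[[0.4523 0.317  0.012 ]
 [0.5367 0.3193 0.012 ]
 [0.4549 0.1962 0.012 ]
 [0.5398 0.1977 0.012 ]] [0.4959 0.2576 0.012 ]
[0.4954 0.3078 0.1   ]
[0.4954 0.3081 0.11  ]
[0.4955 0.3084 0.12  ]
1.352623766051466
1.2878219392907462
```

View pics/s3.png

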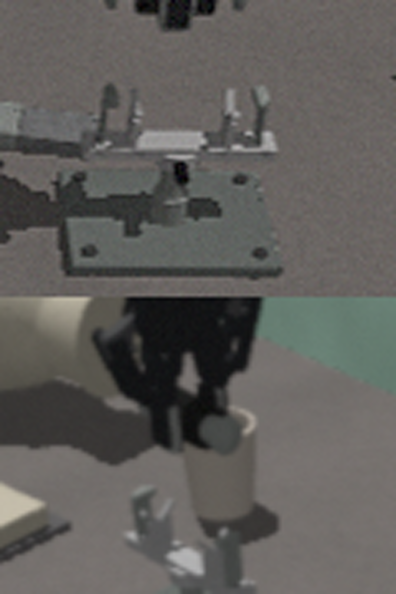

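```bash
python3 -c "
from h import *
delta((.4958,.2563,.120),1.3)"
```

```text
pos [0.4984 0.2395 0.1877] tool y [0.9999 0.0161 0.0003] turn/pi [-0.0021 -0.0001 -0.0001] rows 0.05264801687026623 shift [ 0.6769 -0.0225 -0.169 ] q6 0.30566523396527373
```

>>> arm_command(
  series="0 -0.01 -0.06 -0.002 0 0 -1;0 -0.01 -0.06 0 0 0 -1;0 0 -0.05 0 0 0 -1;0.1 0 0 0 0 0 -1;0.1 0 0 0 0 0 -1;0.1 0 0 0 0 0 -1;0.1 0 0 0 0 0 -1;0.1 0 0 0 0 0 -1;0.05 0 0 0 0 0 -1;0 0 0 0 0 0 -1;0 0 0 0 0 0 -1;0 0 0 0 0 0 -1",
)

```text
clock: 8.77
position: [0.4965, 0.2579, 0.1331]
ee_rot: [0.506, 0.495, 0.506, -0.493]
contact_force: [1.0, 0.2, -2.9]
width: 0.0326
```

```bash
python3 -c "
from h import *
s=manip.get_state();print(s['contact_force'],s['moment']);delta((.4958,.2563,.120),1.3)"
```

```text
[ 0.9726  0.1586 -2.8618] [-0.023  -0.0174 -0.0107]
pos [0.4965 0.2579 0.1331] tool y [0.9997 0.0241 0.0014] turn/pi [ 0.0004 -0.0004 -0.0005] rows 0.018440156468110265 shift [ 0.1307 -0.0072  0.0163] q6 0.3300116844742507
```

>>> arm_command(
  series="0.04 -0.007 0.007 0 0 0 -1;0.04 0 0 0 0 0 -1;0.04 0 0 0 0 0 -1;0.02 0 0 0 0 0 -1;0 0 0 0 0 0 -1;0 0 0 0 0 0 -1",
)

```text
clock: 9.27
position: [0.4952, 0.2571, 0.1185]
ee_rot: [0.506, 0.494, 0.506, -0.494]
contact_force: [0.2, 0.1, -2.5]
width: 0.0326
```

>>> arm_command(
  series="0.02 0 0 0 0 0 -1;0 0 0 0 0 0 -1;0 0 0 0 0 0 -1",
)

```text
clock: 9.52
position: [0.4953, 0.2572, 0.1167]
ee_rot: [0.506, 0.494, 0.506, -0.494]
contact_force: [0.2, -0.1, -2.7]
width: 0.0326
```

>>> arm_command(
  series="0.02 0 0 0 0 0 -1;0 0 0 0 0 0 -1;0 0 0 0 0 0 -1",
)

```text
clock: 9.77
position: [0.4952, 0.2571, 0.1146]
ee_rot: [0.506, 0.494, 0.506, -0.494]
contact_force: [0.5, -0.9, -2.5]
width: 0.0329
```

>>> arm_command(
  series="0.02 0 0 0 0 0 -1;0 0 0 0 0 0 -1;0 0 0 0 0 0 -1",
)

```text
clock: 10.02
position: [0.4952, 0.2571, 0.1126]
ee_rot: [0.506, 0.494, 0.506, -0.494]
contact_force: [-0.2, -0.2, -2.8]
width: 0.0327
```

>>> arm_command(
  series="0.02 0.005 0.006 0 0 0 -1;0 0 0 0 0 0 -1;0 0 0 0 0 0 -1",
)

```text
clock: 10.27
position: [0.4958, 0.2565, 0.1106]
ee_rot: [0.506, 0.494, 0.506, -0.494]
contact_force: [0.4, -0.3, -2.8]
width: 0.0329
```

>>> arm_command(
  series="0.02 0 0 0 0 0 -1;0 0 0 0 0 0 -1;0 0 0 0 0 0 -1",
)

```text
clock: 10.52
position: [0.4961, 0.2567, 0.1088]
ee_rot: [0.506, 0.495, 0.506, -0.493]
contact_force: [0.1, -0.2, -1.2]
width: 0.033
```

>>> arm_command(
  series="0.02 0 0 0 0 0 -1;0 0 0 0 0 0 -1;0 0 0 0 0 0 -1",
)

```text
clock: 10.77
position: [0.4966, 0.2568, 0.1077]
ee_rot: [0.506, 0.495, 0.506, -0.493]
contact_force: [-0.1, -0.0, 4.1]
width: 0.0326
```

>>> arm_command(
  series="0.01 0 0 0 0 0 -1;0 0 0 0 0 0 -1;0 0 0 0 0 0 -1",
)

```text
clock: 11.02
position: [0.4968, 0.2569, 0.1071]
ee_rot: [0.506, 0.495, 0.506, -0.493]
contact_force: [-0.4, -0.5, 7.0]
width: 0.0324
```

>>> arm_command(
  series="0.01 0 0 0 0 0 -1;0 0 0 0 0 0 -1;0 0 0 0 0 0 -1",
)

```text
clock: 11.27
position: [0.497, 0.257, 0.1065]
ee_rot: [0.506, 0.495, 0.506, -0.492]
contact_force: [-0.1, -0.8, 8.9]
width: 0.0326
```

```bash
python3 -c "
from h import *
s=manip.get_state();print(s['contact_force'],s['moment']);T=pose();print(T)"
```

```text
[-0.1453 -0.8341  8.8619] [-0.0449  0.0486  0.0003]
[[ 0.0038  0.9997  0.0243  0.497 ]
 [ 0.0021  0.0243 -0.9997  0.257 ]
 [-1.      0.0038 -0.002   0.1065]
 [ 0.      0.      0.      1.    ]]
```

>>> arm_command(
  series="0.01 -0.005 0 0 0 0 -1;0 0 0 0 0 0 -1;0 0 0 0 0 0 -1",
)

```text
clock: 11.52
position: [0.4971, 0.2572, 0.1058]
ee_rot: [0.507, 0.496, 0.505, -0.492]
contact_force: [-0.2, -0.7, 9.5]
width: 0.0326
```

>>> arm_command(
  series="0.005 0 0 0 0 0 -1;0 0 0 0 0 0 -1;0 0 0 0 0 0 -1",
)

```text
clock: 11.77
position: [0.4971, 0.2572, 0.1055]
ee_rot: [0.507, 0.496, 0.505, -0.492]
contact_force: [-0.8, -1.0, 9.9]
width: 0.0327
```

>>> arm_command(
  series="0.01 0 0 0 0 0 -1;0 0 0 0 0 0 -1;0 0 0 0 0 0 -1",
)

```text
clock: 12.02
position: [0.4973, 0.2572, 0.1043]
ee_rot: [0.507, 0.496, 0.505, -0.492]
contact_force: [-0.5, -0.1, 9.3]
width: 0.0328
```

>>> arm_command(
  series="0.005 0 0 0 0 0 -1;0 0 0 0 0 0 -1;0 0 0 0 0 0 -1",
)

```text
clock: 12.27
position: [0.4973, 0.2573, 0.1037]
ee_rot: [0.507, 0.496, 0.505, -0.492]
contact_force: [0.3, -0.8, 8.3]
width: 0.0326
```

>>> arm_command(
  series="0.01 0 0 0 0 0 -1;0 0 0 0 0 0 -1;0 0 0 0 0 0 -1",
)

```text
clock: 12.52
position: [0.4972, 0.257, 0.1022]
ee_rot: [0.507, 0.496, 0.505, -0.492]
contact_force: [1.3, -0.9, 5.8]
width: 0.0327
```

>>> arm_command(
  series="0.01 0 0 0 0 0 -1;0 0 0 0 0 0 -1;0 0 0 0 0 0 -1",
)

```text
clock: 12.77
position: [0.4968, 0.2568, 0.1003]
ee_rot: [0.507, 0.495, 0.505, -0.493]
contact_force: [3.6, 0.2, 2.1]
width: 0.0327
```

>>> arm_command(
  series="0.01 0 0 0 0 0 -1;0 0 0 0 0 0 -1;0 0 0 0 0 0 -1",
)

```text
clock: 13.02
position: [0.496, 0.2567, 0.0986]
ee_rot: [0.506, 0.495, 0.506, -0.493]
contact_force: [3.8, -0.6, 0.2]
width: 0.0326
```

>>> arm_command(
  series="0.005 0.01 0 0 0 0 -1;0 0 0 0 0 0 -1;0 0 0 0 0 0 -1",
)

```text
clock: 13.27
position: [0.4959, 0.2566, 0.0979]
ee_rot: [0.506, 0.494, 0.506, -0.494]
contact_force: [2.7, 0.2, 1.1]
width: 0.0326
```

>>> arm_command(
  series="0.01 0 0 0 0 0 -1;0 0 0 0 0 0 -1;0 0 0 0 0 0 -1",
)

```text
clock: 13.52
position: [0.4958, 0.2565, 0.0968]
ee_rot: [0.506, 0.494, 0.506, -0.494]
contact_force: [0.7, 0.4, -0.9]
width: 0.0326
```

>>> arm_command(
  series="0.01 0 0 0 0 0 -1;0 0 0 0 0 0 -1;0 0 0 0 0 0 -1",
)

```text
clock: 13.77
position: [0.4956, 0.2564, 0.0954]
ee_rot: [0.506, 0.494, 0.506, -0.494]
contact_force: [1.9, 0.1, -2.9]
width: 0.0327
```

>>> arm_command(
  series="0.01 0 0 0 0 0 -1;0 0 0 0 0 0 -1;0 0 0 0 0 0 -1",
)

```text
clock: 14.02
position: [0.4955, 0.2563, 0.0942]
ee_rot: [0.506, 0.494, 0.506, -0.494]
contact_force: [0.6, -0.4, -8.1]
width: 0.0325
```

>>> arm_command(
  series="0.01 0 0 0 0 0 -1;0 0 0 0 0 0 -1;0 0 0 0 0 0 -1",
)

```text
clock: 14.27
position: [0.4956, 0.2564, 0.0935]
ee_rot: [0.506, 0.494, 0.506, -0.494]
contact_force: [1.1, 0.4, -8.5]
width: 0.0326
```

>>> arm_command(
  series="0.01 0 0 0 0 0 -1;0 0 0 0 0 0 -1;0 0 0 0 0 0 -1",
)

```text
clock: 14.52
position: [0.4957, 0.2564, 0.0932]
ee_rot: [0.506, 0.494, 0.506, -0.494]
contact_force: [-0.5, 1.3, -6.0]
width: 0.0327
```

>>> arm_command(
  series="0.01 0 0 0 0 0 -1;0 0 0 0 0 0 -1;0 0 0 0 0 0 -1",
)

```text
clock: 14.77
position: [0.4964, 0.2566, 0.0925]
ee_rot: [0.506, 0.494, 0.506, -0.493]
contact_force: [-1.5, 1.0, -2.8]
width: 0.0324
```

>>> arm_command(
  series="0.01 0 0 0 0 0 -1;0 0 0 0 0 0 -1;0 0 0 0 0 0 -1",
)

```text
clock: 15.02
position: [0.4967, 0.2566, 0.092]
ee_rot: [0.506, 0.495, 0.506, -0.493]
contact_force: [-2.0, -0.8, 4.2]
width: 0.0325
```

>>> arm_command(
  series="0.005 -0.008 0 0 0 0 -1;0 0 0 0 0 0 -1;0 0 0 0 0 0 -1",
)

```text
clock: 15.27
position: [0.4968, 0.2566, 0.092]
ee_rot: [0.507, 0.495, 0.506, -0.493]
contact_force: [-1.5, -1.1, 5.5]
width: 0.0328
```

```bash
python3 - <<'E'
from h import *
s=manip.get_state();print(s['contact_force'],s['moment']);print(pose())
a=get_image("scene")[180:270,370:490,::-1];b=get_image("side")[150:240,190:310,::-1]
cv2.imwrite("pics/s4.png",cv2.resize(np.vstack([a,b]),None,fx=3.3,fy=3.3,interpolation=2))
E
```

```text
[-1.4673 -1.0982  5.5   ] [-0.2861  0.2364  0.1224]
[[ 0.0036  0.9997  0.0246  0.4968]
 [ 0.0012  0.0246 -0.9997  0.2566]
 [-1.      0.0036 -0.0011  0.092 ]
 [ 0.      0.      0.      1.    ]]
```

View pics/s4.png

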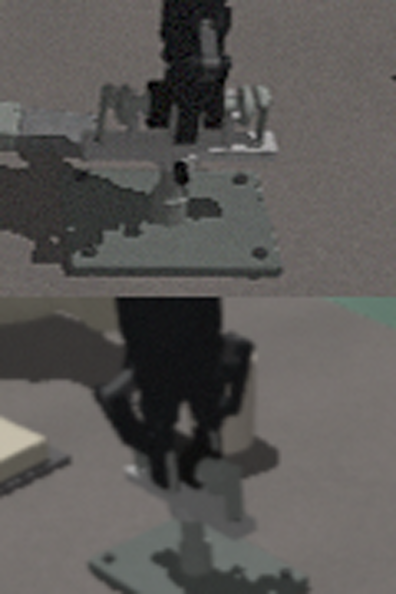

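>>> arm_command(
  series="0.007 -0.005 0 0 0 0 -1;0 0 0 0 0 0 -1;0 0 0 0 0 0 -1",
)

```text
clock: 15.62
position: [0.4968, 0.2566, 0.0919]
ee_rot: [0.507, 0.495, 0.505, -0.492]
contact_force: [-1.6, -2.5, 7.8]
width: 0.0325
```

```bash
python3 - <<'E'
from h import *
s=manip.get_state();print(s['contact_force'],s['moment']);print(pose())
E
```

```text
[-1.5928 -2.5319  7.8351] [-0.3537  0.1905  0.1558]
[[ 0.005   0.9997  0.0246  0.4968]
 [ 0.0014  0.0246 -0.9997  0.2566]
 [-1.      0.005  -0.0013  0.0919]
 [ 0.      0.      0.      1.    ]]
```

>>> arm_command(
  series="0 0 0 0 -0.003 0 -1;0 0 0 0 0 0 -1;0 0 0 0 0 0 -1",
)

```text
clock: 15.87
position: [0.4968, 0.2565, 0.0919]
ee_rot: [0.51, 0.493, 0.503, -0.495]
contact_force: [-1.7, -2.7, 8.9]
width: 0.0328
```

```bash
python3 - <<'E'
from h import *
s=manip.get_state();print(s['contact_force'],s['moment']);print(pose())
E
```

```text
[-1.6577 -2.7093  8.8909] [-0.4044  0.2029  0.1038]
[[ 0.0051  0.9997  0.0246  0.4968]
 [-0.0084  0.0247 -0.9997  0.2565]
 [-1.      0.0049  0.0085  0.0919]
 [ 0.      0.      0.      1.    ]]
```

>>> arm_command(
  series="-0.01 0 0 0 0.003 0 -1;0 0 0 0 0 0 -1;0 0 0 0 0 0 -1",
)

```text
clock: 16.12
position: [0.4968, 0.2567, 0.092]
ee_rot: [0.507, 0.495, 0.505, -0.492]
contact_force: [0.8, -2.0, 6.3]
width: 0.0325
```

>>> arm_command(
  series="0 0 0 0 0 0 0;0 0 0 0 0 0 0.2;0 0 0 0 0 0 0.5;0 0 0 0 0 0 0.5;0 0 0 0 0 0 0.5;0 0 0 0 0 0 0.5",
)

```text
clock: 16.62
position: [0.4948, 0.2566, 0.0908]
ee_rot: [0.506, 0.494, 0.506, -0.494]
contact_force: [0.1, -0.2, -0.9]
width: 0.0646
```

>>> arm_command(
  series="-0.1 0 0 0 0 0 1;-0.2 0 0 0 0 0 1;-0.3 0 0 0 0 0 1;-0.3 0 0 0 0 0 1;-0.3 0 0 0 0 0 1;0 0 0 0 0 0 1;0 0 0 0 0 0 1;0 0 0 0 0 0 1",
)

```text
clock: 17.28
position: [0.4945, 0.2563, 0.2111]
ee_rot: [0.506, 0.494, 0.506, -0.494]
contact_force: [-0.5, -0.1, -0.7]
width: 0.0853
```

```bash
python3 - <<'E'
from h import *
s=manip.get_state();print(s['contact_force'],s['moment']);T=pose();print(T);np.save("T5.npy",T)
A=get_image("scene")[:,:,::-1];B=get_image("side")[:,:,::-1];W=get_image("wrist")[:,:,::-1]
for n,i in zip("ABW",(A,B,W)):cv2.imwrite(f"pics/{n}5.png",i)
f=lambda i,x,y,w,h:cv2.resize(i[y:y+h,x:x+w],(400,300),interpolation=2)
cv2.imwrite("pics/m5.png",np.vstack([np.hstack([f(A,388,195,72,54),f(B,215,175,72,54)]),np.hstack([f(W,200,90,240,180),f(W,0,0,640,480)])]))
E
```

```text
[-0.4832 -0.1492 -0.6949] [-0.0043  0.0029 -0.0192]
[[ 0.0004  0.9997  0.0242  0.4945]
 [ 0.0009  0.0242 -0.9997  0.2563]
 [-1.      0.0004 -0.0009  0.2111]
 [ 0.      0.      0.      1.    ]]
```

View pics/m5.png

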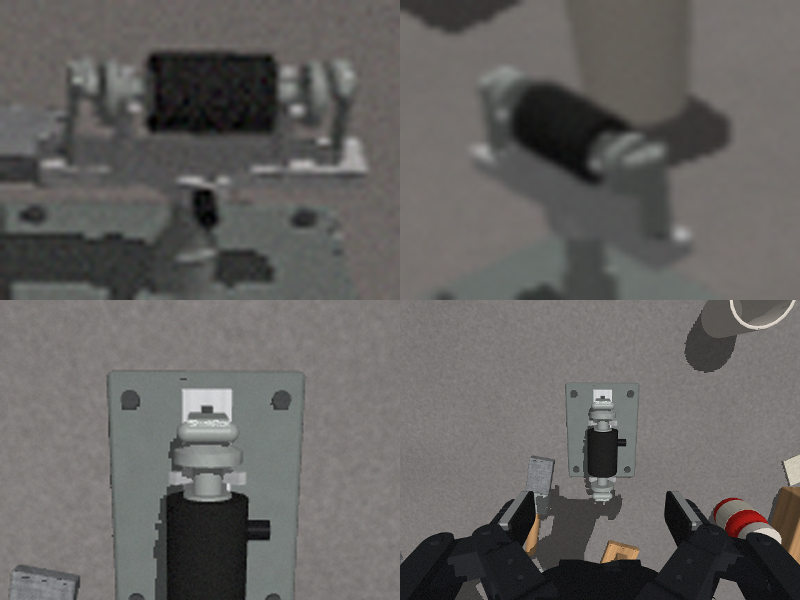

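The roller sits between the clips and looks level, and the gripper is clear of it. I'll check the height and level by triangulating the drum.

```bash
python3 - <<'E'
from h import *
def drum(f,x,y,w,h,t=48):
    im=cv2.imread(f)[y:y+h,x:x+w];m=(im.max(2)<t).astype(np.uint8)
    c=max(cv2.findContours(m,0,1)[0],key=cv2.contourArea);b=cv2.boxPoints(cv2.minAreaRect(c))+[x,y];M=cv2.moments(c)
    return np.array([M["m10"]/M["m00"]+x,M["m01"]/M["m00"]+y]),b
T=np.load("T5.npy")
a,ba=drum("pics/A5.png",405,198,42,25);s,bs=drum("pics/B5.png",230,185,30,25);w,bw=drum("pics/W5.png",290,190,62,100)
print(a,ba,s,bs,w,bw,sep="\n")
print("sc-side",tri(ray("scene",*a),ray("side",*s)))
print("sc-wrist",tri(ray("scene",*a),ray("wrist",*w,T)))
# same estimator on the cradle start (known z .05) as bias check
a,_=drum("pics/scene0.png",198,210,32,28);s,_=drum("pics/side0.png",385,305,34,28);print("cradle",tri(ray("scene",*a),ray("side",*s)))
E
```

```text
[426.0689 211.5486]
[[414. 205.]
 [437. 205.]
 [437. 218.]
 [414. 218.]]
[243.4043 197.6861]
[[232.8396 198.6887]
 [238.8302 187.9057]
 [255.4717 197.1509]
 [249.4811 207.934 ]]
[323.7222 244.6256]
[[299. 205.]
 [351. 205.]
 [351. 283.]
 [299. 283.]]
sc-side (array([0.4937, 0.2601, 0.1111]), [np.float64(0.002690411618667791), np.float64(0.002690411618667931)])
sc-wrist (array([0.4979, 0.2569, 0.1121]), [np.float64(0.0007895663219422628), np.float64(0.0007895663219421107)])
cradle (array([ 0.4802, -0.2485,  0.0494]), [np.float64(0.0008897894890498556), np.float64(0.0008897894890500628)])
```

The axle is at about z 0.1115, which agrees with the touch estimate of about 0.111. I'll press lightly with shut fingers near each drum end, to confirm both ends are equally home.

>>> arm_command(
  series="0 0.027 0.08 0 0 0 -1;0 0 0.08 0 0 0 -1;0.1 0 0 0 0 0 -1;0.1 0 0 0 0 0 -1;0.1 0 0 0 0 0 -1;0.1 0 0 0 0 0 -1;0.1 0 0 0 0 0 -1;0.1 0 0 0 0 0 -1;0.1 0 0 0 0 0 -1;0.05 0 0 0 0 0 -1;0 0 0 0 0 0 -1;0 0 0 0 0 0 -1",
)

```text
clock: 18.43
position: [0.4981, 0.2407, 0.1358]
ee_rot: [0.506, 0.494, 0.506, -0.494]
contact_force: [0.5, 0.6, 0.1]
width: -0.0002
```

>>> arm_command(
  series="0.02 0 0 0 0 0 -1;0.02 0 0 0 0 0 -1;0 0 0 0 0 0 -1;0 0 0 0 0 0 -1",
)

```text
clock: 18.77
position: [0.4982, 0.2406, 0.1322]
ee_rot: [0.506, 0.494, 0.506, -0.493]
contact_force: [0.6, -0.5, -1.0]
width: 0.0003
```

>>> arm_command(
  series="0.01 0 0 0 0 0 -1;0 0 0 0 0 0 -1;0 0 0 0 0 0 -1",
)

```text
clock: 19.02
position: [0.4981, 0.2406, 0.1311]
ee_rot: [0.506, 0.494, 0.506, -0.494]
contact_force: [0.1, 0.4, 0.2]
width: 0.0002
```

>>> arm_command(
  series="0.01 0 0 0 0 0 -1;0 0 0 0 0 0 -1;0 0 0 0 0 0 -1",
)

```text
clock: 19.27
position: [0.4981, 0.2406, 0.1299]
ee_rot: [0.506, 0.494, 0.506, -0.494]
contact_force: [-0.1, 0.2, -0.4]
width: -0.0002
```

>>> arm_command(
  series="0.01 0 0 0 0 0 -1;0 0 0 0 0 0 -1;0 0 0 0 0 0 -1",
)

```text
clock: 19.52
position: [0.4981, 0.2406, 0.129]
ee_rot: [0.506, 0.494, 0.506, -0.494]
contact_force: [0.2, -0.8, 0.5]
width: 0.0002
```

>>> arm_command(
  series="0.01 0 0 0 0 0 -1;0 0 0 0 0 0 -1;0 0 0 0 0 0 -1",
)

```text
clock: 19.77
position: [0.4984, 0.2406, 0.1287]
ee_rot: [0.506, 0.495, 0.506, -0.493]
contact_force: [-0.6, -0.7, 5.0]
width: -0.0
```

>>> arm_command(
  series="0.006 0 0 0 0 0 -1;0 0 0 0 0 0 -1;0 0 0 0 0 0 -1",
)

```text
clock: 20.02
position: [0.4985, 0.2406, 0.1286]
ee_rot: [0.506, 0.495, 0.506, -0.493]
contact_force: [-1.0, -1.2, 8.5]
width: -0.0001
```

>>> arm_command(
  series="-0.1 0 0 0 0 0 -1;0 -0.008 -0.16 0 0 0 -1;0 0 -0.16 0 0 0 -1;0.07 0 0 0 0 0 -1;0 0 0 0 0 0 -1;0 0 0 0 0 0 -1",
)

```text
clock: 20.52
position: [0.4959, 0.2719, 0.1297]
ee_rot: [0.506, 0.493, 0.506, -0.494]
contact_force: [-0.2, -0.4, -0.3]
width: -0.0001
```

>>> arm_command(
  series="0.014 0 0 0 0 0 -1;0 0 0 0 0 0 -1;0 0 0 0 0 0 -1",
)

```text
clock: 20.77
position: [0.4966, 0.272, 0.129]
ee_rot: [0.506, 0.494, 0.506, -0.494]
contact_force: [-0.3, -0.1, -0.4]
width: -0.0001
```

>>> arm_command(
  series="0.01 0 0 0 0 0 -1;0 0 0 0 0 0 -1;0 0 0 0 0 0 -1",
)

```text
clock: 21.02
position: [0.4968, 0.2722, 0.1287]
ee_rot: [0.506, 0.494, 0.506, -0.493]
contact_force: [-1.0, -1.5, 6.1]
width: -0.0002
```

>>> arm_command(
  series="0.006 0 0 0 0 0 -1;0 0 0 0 0 0 -1;0 0 0 0 0 0 -1",
)

```text
clock: 21.27
position: [0.4969, 0.2722, 0.1286]
ee_rot: [0.506, 0.494, 0.506, -0.493]
contact_force: [-1.4, -1.4, 7.7]
width: 0.0001
```

Both ends stop hard at the same height (TCP 0.1286 under about 8 N), so the roller is level and home. I'll retreat now.

>>> arm_command(
  series="-0.1 0 0 0 0 0 -1;-0.3 0 0 0 0 0 -1;-0.3 0 0 0 0 0 -1;-0.3 0 0 0 0 0 -1;-0.2 0 0 0 0 0 -1;0 0 0 0 0 0 -1;0 0 0 0 0 0 -1;0 0 0 0 0 0 -1",
)

```text
clock: 21.93
position: [0.4959, 0.2723, 0.2466]
ee_rot: [0.506, 0.494, 0.506, -0.494]
contact_force: [0.9, -0.2, -0.4]
width: 0.0001
```

```bash
python3 - <<'E'
from h import *
s=manip.get_state();print(s['clock'],s['contact_force'],s['position'])
A=get_image("scene")[:,:,::-1];cv2.imwrite("pics/A6.png",A);print(np.abs(A[195:222,398:455].astype(int)-cv2.imread("pics/A5.png")[195:222,398:455]).mean())
cv2.imwrite("pics/A6c.png",A[150:420,100:640])
E
```

```text
21.9333 [ 0.9247 -0.2374 -0.3674] [0.4959 0.2723 0.2466]
4.459172622915313
```

View pics/A6c.png

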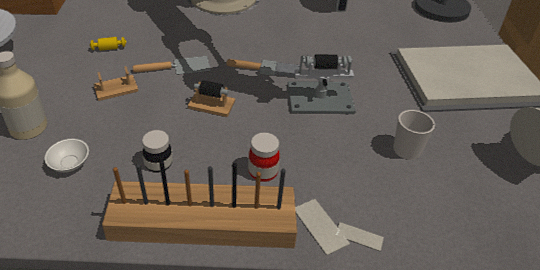

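The picture shows the roller in the stand at crop (325,62), the left cradle empty and everything else in its place, so I'm handing in.

```bash
python3 -c "
from rig import ticket;print(ticket.sign_off())"
```

```text
the job is handed in; nothing more can be done
None
```

The bevelled-end roller is out of its cradle, snapped between the stand's clips and let go, and I handed the job in at about 22 s of the 61 s allowed.

- **Pressing in:** The bevels met the clip beads with the axle about 129 mm above the table. The highest readings I took were 9.9 N of hand push, or about 13 N counting the roller's own weight. After that the clips drew the roller down until it stopped hard. These are readings at the end of each small step, so a brief peak in between could have been missed.
- **Level and home:** After letting go, I pressed lightly with shut fingers near each end of the drum. Both ends stopped hard at the same height under about 8 N, which puts the axle at about 112 mm. The cameras gave 111 to 112 mm.
- **Rest of the scene:** In the last picture the robot is clear, the first cradle is empty, and the spare, the yellow look-alike and the paint things look unmoved.

Two checks were less clean:
- **Seat height:** The height worked out from first bead contact came out about 1 mm lower than where the roller stopped. That is within my measuring error.
- **Wrist moment:** While pressing it briefly hinted at uneven support, so I tilted the tool by about half a degree and back. The later touch at both ends showed no tilt.

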